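# Make up two call-out kits in their trays

## Task

Make up the two call-out kits from the stock on the bench. Soldering kit: stand the solder spool in the middle of the square tray and lay the small braid bobbin flat and centred on top of the spool. Cabinet kit, in the long three-bay tray: stand the fuse jar upright inside the round collar of the middle bay, lay the USB stick flat in the middle of the larger end bay and the abrasive block flat in the middle of the smaller end bay; let go of everything, never tip the jar over, and leave the screw dish where it stands.

Things in the scene. Friction and masses are not known exactly. Their poses are not given: they have to be found in the camera images.
- square_tray: Kit tray of plain grey plastic, square, one single bay, 124 x 124 mm outside, 118 x 118 mm inside, fixed to the bench. Origin: centre of its underside, at bench level; z up; x and y along its sides. Inner floor 7 mm above the origin, wall tops 17 mm, walls 3 mm thick.
- long_tray: Grey kit tray, 242 x 106 mm, three bays, fixed. Origin: centre of underside; x along the row, y across, z up. Floor 7 mm up, wall tops 17, dividers 16, 3 mm thick. Bays 100 mm wide, on y = 0: smaller end bay centre x = -84, 68 mm long; middle bay x = -11, 72 long, with a round collar centred on its floor (inside 60, outside 66 mm, top 15 mm up); larger end bay x = +73, 90 long.
- solder_spool: Spool of solder wire standing on its flange, black flanges of 58 mm diameter, 36 mm high, silvery winding of 48 mm diameter between the 2 mm flanges, 0.25 kg. Origin: centre of its underside; z up along its axis. Flat top at 36 mm. Grip it low, so that the fingers bear on both flanges: held by the thin top flange alone it can shift on release.
- wick_bobbin: Small flat bobbin of desoldering braid, lying flat, a red disc 33 mm across and 11 mm high with a thin end of braid sticking out (it does not touch anything). Origin on its underside, not at the disc's centre: the disc's centre is at x = -5.5 mm, y = +9 mm in its own frame; z up.
- fuse_jar: Fuse jar standing upright, round white jar with a dark lid, 44 mm diameter (43 mm at the lid), 96 mm high, lid from 75 mm up. Origin: centre of its underside; z up along its axis.
- usb_stick: USB stick lying flat, 18 mm wide (x), 54 mm long (y), 9 mm high. Origin: centre of its underside; z up.
- abrasive_block: Abrasive block, plain small rectangular block lying flat, 26 mm wide (x), 48 mm long (y), 15 mm high. Origin: centre of its underside; z up.
- screw_dish: Round shallow steel dish with screws, 69 mm diameter, 14 mm high, behind the stock, not needed, loose. Origin: centre of its underside.
There are look-alikes about, which are no part of the job. Leave any white look-alike of the abrasive_block alone.

How it is judged:
By the outcome, as a careful person would: the job done as asked, in the order asked, and still so for the second after the job is handed in, with the robot touching nothing.
It also fails if it takes over 128 s, if anything falls off the work surface, if the arm or the gripper's body presses on something with over 40 N, if the wrist force passes 120 N, or if a joint passes its speed limit or range.

## Robot

A 6-joint arm with a two-finger parallel gripper is mounted at the origin on a cart in front of the work surface, level with it; the furniture and walls round the work are solid. World frame = base frame: x ahead of the robot, y to its left, z up, the work surface at z = 0. Lengths are in m, angles in rad, forces in N, time in s.
With the tool pointing down it reaches from about 0.375 to 0.925 m from the base axis. Payload 5.7 kg.
Tool frame: the origin (TCP) lies midway between the tips of the shut fingers; the grasp point (between the pads) lies 19 mm behind it; z points along the fingers, y is the line along which they close (so a half turn about z gives the same grasp; the last joint's range is limited). The gripper opens to 88 mm and grips with 3 to 60 N. Pads are 20 mm wide; open, the fingers measure 115 mm over their backs; the gripper's body (75 mm by 178 mm) begins 61 mm behind the grasp point.
Start: joints at [-1.344, 0.359, 1.51, -0, 1.272, -0.115], TCP at [0.201, -0.565, 0.189] pointing down, gripper open.
Joint ranges: [-2.97, 2.97], [-1.01, 2.36], [0.21, 2.38], [-0.96, 4.11], [0.2, 2.71], [-2.98, 2.98]. Speed limits (rad/s): [2.39, 2.39, 3.14, 3.14, 3.14, 3.14].

## Interface

Orientations are given as a unit quaternion [x, y, z, w].
In Python, from bench import move_ptp, servo_line, goto_joints, move_gripper, sleep, inverse_kinematics, capture, PlanningError, close_job, spot_in, silhouettes, current_clock, current_joint_pos, current_qvel, current_joint_torque, current_position, current_orientation, current_force, current_torque, current_finger_gap, current_grip_force gives the robot as it stands. Calls block until the motion is done:
- move_ptp(position, orientation): joint-space move of the TCP to a pose.
- servo_line(position, orientation=None, rate=0.15, contact_N=None): straight line of the TCP; orientation=None keeps the orientation; rate is the mean speed in m/s. With contact_N (N) it stops when the force on the tool has changed by that much, and returns True; else False.
- goto_joints(angles): joint-space move.
- move_gripper(opening): finger opening in m; the grip force is fixed at half the most; returns when the fingers have stopped.
- sleep(seconds).
- inverse_kinematics(position, orientation): joint angles nearest the present ones, or None.
- capture(name): name is "scene" or "top" or "wrist"; returns a dict with "image" (480x640x3 uint8, blue, green, red), "range_z" (480x640 float32, m along the optical axis (not along the pixel's ray), 0 where there is no reading), "intrinsics" (3x3 intrinsics, pixels), "k1" (the pictures are not rectified: a ray, as slopes to the right and down, at radius r is drawn at 1 + k1 r^2 times it, then the intrinsics apply), "R" (3x3) and "t" (3): a world point X has camera coordinates R X + t. Camera axes: x right, y down, z forward; pixel columns grow to the right and rows downward; lengths in m; the calibration is good to about 2 mm. A picture is of the moment at which its call begins.
A pose or a line that the arm cannot do raises PlanningError and nothing moves.
- close_job(): hands the job in; it is judged then, once.
Trained networks look in the newest picture that a camera, given by its name, has taken for a name from the list of things; names that differ only in an ending like _2 or _b are one class to them, and where a whole thing is asked for, a point or a joint stands for the part that bears it (a point fixed in the world has none). Each returns a list of dicts, best first, with "conf" (0 to 1); they miss things now and then, are a little off and sometimes report something else, mostly with a low value. They report only what shows in the picture. A call takes as long as a camera call. They do not tell look-alikes from the thing itself.
- spot_in(camera, query): "xy" ([column, row] in pixels, amid what is visible of it).
- silhouettes(camera, query): "region" (480x640 bool, what is visible of it) and "xy" ([column, row] in pixels, amid what is visible of it).
Readings, each from a call of its own:
- current_clock(): time.
- current_joint_pos(): joint angles.
- current_qvel(): joint speeds.
- current_joint_torque(): joint torques, N m.
- current_position(): TCP position.
- current_orientation(): TCP orientation.
- current_force(): force on the tool from outside, world axes, zero at the start.
- current_torque(): the same for the moment, N m.
- current_finger_gap(): finger opening in m.
- current_grip_force(): force on a finger pad.
Only numpy, scipy, OpenCV 4.12 (cv2) and the standard library are available. Lean on these libraries where they do the work, as an engineer would, in place of code of your own. Each camera call takes 0.05 s, during which the arm holds its last target. There are 200 camera calls.

## Working session

There is one attempt and no reset: what is moved stays moved. The work goes in short steps, each a Python script; the robot and the scene stay as the last script left them, time stands still between calls to the robot, and variables do not carry over. Pictures are saved under pics/ and viewed, at most 14 in all, crops included, and the job is handed in when it is done.

```bash
ls; mkdir -p pics; cat > h.py <<'E'
import numpy as np, cv2, time
from bench import *
def ray(c,px):
    K=c["intrinsics"];k=c["k1"]
    d=np.array([(px[0]-K[0,2])/K[0,0],(px[1]-K[1,2])/K[1,1]]);s=d.copy()
    for _ in range(20): s=d/(1+k*(s@s))
    r=np.array([s[0],s[1],1.]); return c["R"].T@r, -c["R"].T@c["t"]
def on_z(c,px,z):
    r,o=ray(c,px); return o+r*(z-o[2])/r[2]
def cloud(c):
    """world points HxWx3"""
    K=c["intrinsics"];k=c["k1"];v,u=np.mgrid[0:480,0:640]
    d=np.stack([(u-K[0,2])/K[0,0],(v-K[1,2])/K[1,1]],-1);s=d.copy()
    for _ in range(20): s=d/(1+k*(s**2).sum(-1,keepdims=True))
    z=c["range_z"][...,None]
    P=np.concatenate([s*z,z],-1)
    W=(P-c["t"])@c["R"]; W[c["range_z"]<=0]=np.nan; return W
def proj(c,X):
    p=c["R"]@np.asarray(X)+c["t"];s=p[:2]/p[2];s=s*(1+c["k1"]*(s@s))
    return c["intrinsics"][:2,:2]@s+c["intrinsics"][:2,2]
NAMES="square_tray long_tray solder_spool wick_bobbin fuse_jar usb_stick abrasive_block screw_dish".split()
E
cat > look.py <<'E'
from h import *
for cam in ("top","scene"):
    c=capture(cam);cv2.imwrite(f"pics/{cam}0.png",c["image"]);W=cloud(c)
    print(cam,"campos",np.round(-c["R"].T@c["t"],3),"k1",c["k1"],c["intrinsics"][0,0])
    for n in NAMES:
        for s in silhouettes(cam,n):
            if s["conf"]<.2: continue
            m=s["region"];P=W[m];P=P[~np.isnan(P[:,0])]
            if len(P)==0: print(n,s["conf"],s["xy"],"nodepth");continue
            zt=np.percentile(P[:,2],90);T=P[P[:,2]>zt-.004]
            rc=cv2.minAreaRect((T[:,:2]*1000).astype(np.float32))
            print(n,round(s["conf"],2),np.round(s["xy"]),"z",np.round(zt,4),"med",np.round(np.median(T,0)[:2],4),"rect",np.round(rc[0],1),np.round(rc[1],1),round(rc[2],1),m.sum())
print(current_clock())
E
python3 look.py
```

```text
pics
top campos [0.45  0.004 0.969] k1 -0.0661011699811535 567.5875041938842
square_tray 0.73 [183. 237.] z 0.0131 med [0.5569 0.2418] rect [555.1 242.7] [125.1 125. ] 89.0 5444
square_tray 0.47 [491. 255.] z 0.0145 med [ 0.5266 -0.2816] rect [ 529.4 -280.3] [242.9 108.6] 4.9 9161
long_tray 0.75 [494. 255.] z 0.0146 med [ 0.5275 -0.2802] rect [ 529.4 -280.3] [242.9 108.6] 4.9 8868
solder_spool 0.57 [398. 217.] z 0.0376 med [ 0.5917 -0.1206] rect [ 591.  -120.2] [55.4 55. ] 45.6 1053
wick_bobbin 0.73 [493. 252.] z 0.0144 med [ 0.5283 -0.2797] rect [ 529.2 -280.5] [242.1 108.1] 4.5 8754
wick_bobbin 0.68 [401. 303.] z 0.0126 med [ 0.4481 -0.1238] rect [ 448.1 -124.5] [30.2 28.9] 0.5 284
fuse_jar 0.88 [323. 213.] z 0.0972 med [0.5912 0.0072] rect [591.4   7.3] [41.3 40.6] 0.4 809
usb_stick 0.64 [352. 298.] z 0.0106 med [ 0.454 -0.041] rect [454.2 -42.9] [16.8 50.7] 0.5 297
abrasive_block 0.66 [300. 305.] z 0.0169 med [0.4432 0.0496] rect [443.2  49.8] [47.2 25. ] 68.7 442
abrasive_block 0.64 [386. 371.] z 0.0167 med [ 0.335 -0.103] rect [ 334.8 -102.5] [48.  26.3] 72.5 485
screw_dish 0.5
[... 572 characters left out ...]
bbin 0.62 [377. 245.] z 0.0144 med [ 0.4481 -0.1216] rect [ 449.3 -123.1] [27.  34.3] 50.6 122
wick_bobbin 0.56 [212. 289.] z 0.0168 med [0.543  0.2421] rect [540.2 295.6] [155.1 258.5] 15.5 2592
fuse_jar 0.85 [291. 226.] z 0.0971 med [0.5854 0.0115] rect [589.7  10.8] [38.3 40.3] 72.4 894
usb_stick 0.57 [384. 211.] z 0.0172 med [ 0.5521 -0.2355] rect [ 529.8 -276.9] [243.2 112.3] 4.1 1304
abrasive_block 0.8 [323. 272.] z 0.0179 med [0.4409 0.0542] rect [442.5  52. ] [46.7 27.9] 67.1 285
abrasive_block 0.77 [416. 265.] z 0.0183 med [ 0.334  -0.0984] rect [ 335.8 -101. ] [49.1 27.5] 72.3 250
screw_dish 0.68 [276. 218.] z 0.0154 med [ 0.7322 -0.0457] rect [718.3 -47. ] [30.  70.2] 51.6 152
0.9
```

View pics/top0.png

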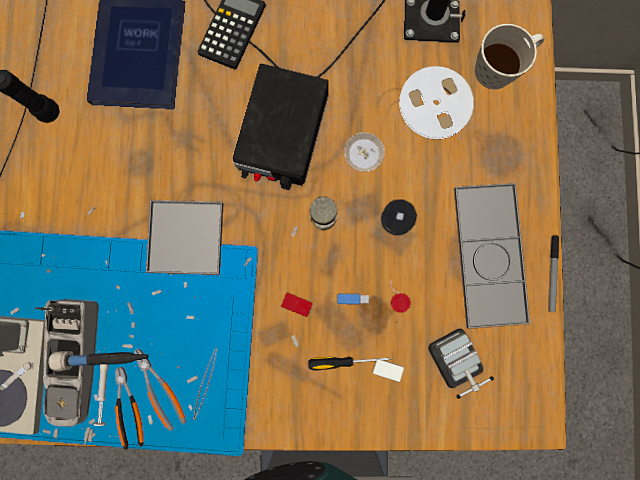

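View pics/scene0.png

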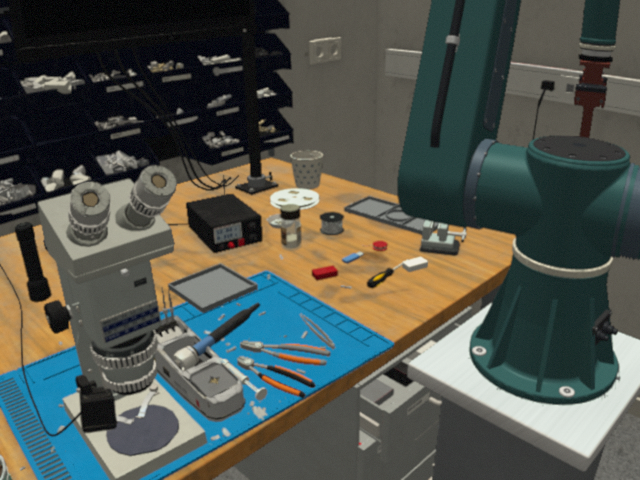

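Top view: the red block at (297,304) is the right one and the white one at (388,371) is the look-alike. USB stick is at (352,299), bobbin (400,302) with its braid end pointing up, spool (398,217), jar (322,213). The long tray's larger bay is its upper end, with the collar at (491,262). The square tray is at (185,237). The scene view agrees. Next, wrist views for refinement, which also count as the first moves.

```bash
cat >> h.py <<'E'
from scipy.spatial.transform import Rotation as Ro
def q(phi):
    """tool down, closing axis at world angle phi"""
    c,s=np.cos(phi),np.sin(phi)
    return Ro.from_matrix(np.array([[-s,c,0],[c,s,0],[0,0,-1.]])).as_quat()
def best(phi,pos):
    """pick half turn with smallest |j6|"""
    o=[(abs(j[5]),p) for p in (phi,phi+np.pi) for j in [inverse_kinematics(list(pos),list(q(p)))] if j is not None]
    return min(o)[1]
def near(c,cam,name,xy,r=.06):
    """silhouette of name nearest world xy -> top-face stats"""
    W=cloud(c);out=[]
    for s in silhouettes(cam,name):
        P=W[s["region"]];P=P[~np.isnan(P[:,0])]
        if s["conf"]<.2 or len(P)<30: continue
        zt=np.percentile(P[:,2],90);T=P[abs(P[:,2]-zt)<.005]
        rc=cv2.minAreaRect((T[:,:2]*1000).astype(np.float32))
        if np.hypot(*(np.array(rc[0])/1000-xy))<r: out.append((name,round(s["conf"],2),np.round(s["xy"]),"z",np.round(np.median(T[:,2])*1000,1),"rect",np.round(rc[0],1),np.round(rc[1],1),round(rc[2],1)))
    return out
E
cat > w.py <<'E'
from h import *
XY=dict(square_tray=(.555,.243),long_tray=(.529,-.28),solder_spool=(.591,-.12),wick_bobbin=(.448,-.124),fuse_jar=(.591,.007),usb_stick=(.454,-.043),abrasive_block=(.443,.05),screw_dish=(.71,-.06))
r=Ro.from_quat(current_orientation()).as_matrix();print("tooly",r[:,1],"f",current_force())
for i,(x,y,z) in enumerate([(.45,-.28,.35),(.43,-.1,.33),(.43,.0,.33),(.47,.24,.35)]):
    p=best(np.pi/2,(x,y,z));move_ptp([x,y,z],list(q(p)))
    c=capture("wrist");cv2.imwrite(f"pics/w{i}.png",c["image"])
    print(i,current_clock(),"cam",np.round(-c["R"].T@c["t"],3),"fwd",np.round(c["R"][2],2),"phi",p)
    for n in NAMES:
        for o in near(c,"wrist",n,XY[n]): print(*o)
a=[cv2.resize(cv2.imread(f"pics/w{i}.png"),(400,300)) for i in range(4)]
cv2.imwrite("pics/wall.png",np.vstack([np.hstack(a[:2]),np.hstack(a[2:])]))
E
python3 w.py
```

```text
tooly [ 3.35140980e-01 -9.42167985e-01 -1.09853319e-04] f [-0.4355566  -0.8840048   0.58850074]
0 2.475 cam [ 0.532 -0.281  0.546] fwd [-0.3   0.   -0.95] phi 4.71238898038469
long_tray 0.57 [316. 114.] z 16.1 rect [ 530.1 -281.2] [243.3 107. ] 4.5
solder_spool 0.77 [183.  68.] z 36.3 rect [ 591.5 -120.8] [56.8 55.9] 63.2
wick_bobbin 0.87 [197. 182.] z 11.3 rect [ 447.6 -125.5] [32.6 32.7] 42.6
fuse_jar 0.62 [69. 69.] z 96.0 rect [590.8   5.5] [43.1 42.5] 60.8
usb_stick 0.89 [143. 181.] z 8.8 rect [452.8 -44.8] [54.2 18.5] 89.0
screw_dish 0.53 [135.   0.] z 12.6 rect [673.8 -59.9] [27.4  4.6] 85.7
1 3.6833 cam [ 0.513 -0.101  0.527] fwd [-0.3  -0.   -0.95] phi 4.71238898038469
square_tray 0.86 [49. 91.] z 11.3 rect [554.6 241.4] [126.3 124.2] 88.7
long_tray 0.85 [458. 101.] z 15.6 rect [ 530.4 -281. ] [241.8 107.2] 4.6
solder_spool 0.59 [331.  46.] z 36.2 rect [ 591.4 -120.7] [56.1 55.8] 0.7
wick_bobbin 0.74 [333. 172.] z 11.3 rect [ 447.  -125.4] [32.2 30.9] 0.6
fuse_jar 0.8 [212.  45.] z 96.1 rect [590.2   6.5] [40.5 42.1] 0.1
usb_stick 0.84 [269. 166.] z 8.7 rect [453.4 -44.4] [54
[... 556 characters left out ...]
z 8.9 rect [453.1 -45.1] [15.6 50.6] 0.5
abrasive_block 0.75 [275. 173.] z 15.3 rect [443.  50.] [48.3 26. ] 68.8
3 7.3167 cam [0.386 0.239 0.546] fwd [ 0.3   0.   -0.95] phi 1.5707963267948966
square_tray 0.89 [317. 240.] z 16.6 rect [555.1 242.4] [124.3 124.6] 89.0
solder_spool 0.63 [ 66. 269.] z 36.1 rect [ 591.8 -120.8] [56.4 58.1] 76.8
wick_bobbin 0.83 [ 52. 168.] z 11.2 rect [ 447.7 -125.5] [32.8 32.8] 53.9
fuse_jar 0.85 [142. 279.] z 96.0 rect [590.6   7.3] [42.5 42.2] 81.1
usb_stick 0.61 [108. 171.] z 8.7 rect [452.8 -44.5] [54.2 16.5] 89.1
abrasive_block 0.57 [172. 164.] z 15.3 rect [443.2  49.9] [48.1 27. ] 67.5
screw_dish 0.88 [124. 335.] z 10.8 rect [705.3 -62.1] [68.5 68.3] 44.1
```

View pics/wall.png

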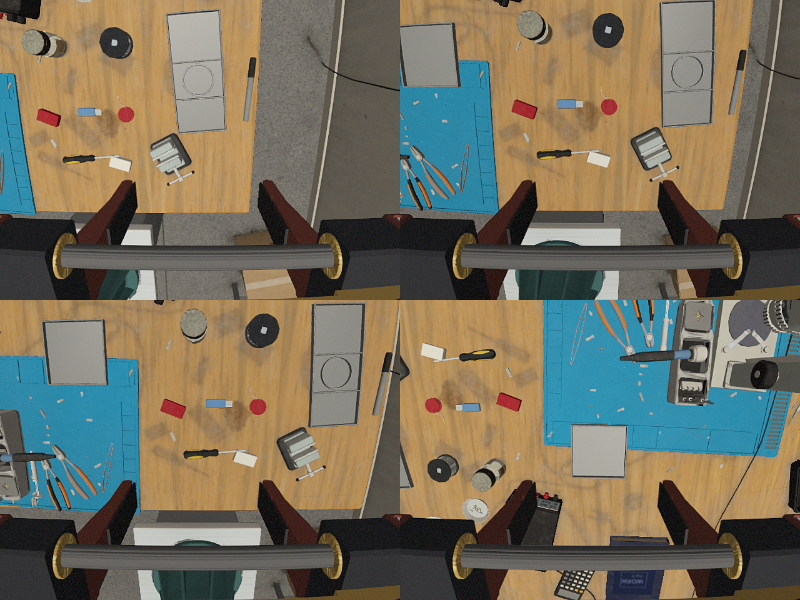

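The picks agree within about 1 mm over all four wrist views. In the wrist montage every item is unobstructed, and the braid end points to +x (image up). Spool first.

```bash
cat >> h.py <<'E'
UP=.20
LT=np.array([.5301,-.2809]);LA=np.radians(4.5)
def lt(x): return LT+x*np.array([np.cos(LA),np.sin(LA)])
def pick(xy,z,phi,opening,probe=False,up=UP):
    xy=list(xy);p=best(phi,xy+[up]);move_gripper(opening)
    move_ptp(xy+[up],list(q(p)));servo_line(xy+[z+.02],rate=.2)
    if probe:
        t=servo_line(xy+[z],rate=.03,contact_N=4);zc=current_position()[2]
        print("touch",t,"z",round(zc,4))
        if t: servo_line(xy+[zc+.0005],rate=.03)
    else: servo_line(xy+[z],rate=.06)
    zp=current_position()[2];move_gripper(0.)
    print("pick z",round(zp,4),"gap",round(current_finger_gap(),4),"grip",round(current_grip_force(),1))
    servo_line(xy+[up],rate=.25)
    print("lifted gap",round(current_finger_gap(),4),"grip",round(current_grip_force(),1),"t",current_clock())
    return p,zp
def place(xy,z,phi,pprev,release,up=UP,N=5):
    """z: expected TCP z at rest"""
    xy=list(xy);ps=[phi+k*np.pi for k in (-2,-1,0,1,2)]
    p=min(ps,key=lambda a:abs(a-pprev))
    if inverse_kinematics(xy+[up],list(q(p))) is None: p=best(phi,xy+[up]);print("flip")
    move_ptp(xy+[up],list(q(p)));servo_line(xy+[z+.015],rate=.2)
    t=servo_line(xy+[z-.004],rate=.03,contact_N=N)
    print("place contact",t,"z",round(current_position()[2],4),"exp",z,"pos",np.round(current_position(),4))
    sleep(.2);move_gripper(release);servo_line(xy+[up],rate=.25);print("t",current_clock())
E
cat > a.py <<'E'
from h import *
c=capture("top");print(proj(c,[*lt(-.011),.01]))
p,zp=pick((.5916,-.1206),-.002,0.,.074,probe=True)
place((.555,.2423),zp+.007,np.radians(-1),p,.072)
E
python3 a.py
```

```text
[491.93163211 260.81846392]
touch False z -0.0021
pick z -0.0021 gap 0.0551 grip 30.0
lifted gap 0.0552 grip 30.0 t 13.025
place contact True z 0.0041 exp 0.004945580213457383 pos [0.5543 0.2421 0.0041]
t 17.5833
```

```bash
cat > b.py <<'E'
from h import *
move_ptp([.47,.24,.33],list(q(best(np.pi/2,(.47,.24,.33)))))
for cam in("wrist","top"):
    c=capture(cam)
    if cam=="wrist": cv2.imwrite("pics/sp.png",c["image"])
    for n in("solder_spool","square_tray"):
        for o in near(c,cam,n,(.555,.243)): print(cam,*o)
E
python3 b.py
```

```text
wrist solder_spool 0.93 [318. 250.] z 43.4 rect [553.2 241.3] [55.5 56.2] 1.2
wrist square_tray 0.81 [318. 226.] z 16.8 rect [555.2 242.4] [124.3 124.8] 88.9
top solder_spool 0.96 [184. 235.] z 42.8 rect [554.1 241.3] [55.3 54.7] 47.5
top square_tray 0.87 [200. 230.] z 11.0 rect [554.9 242.1] [123.7 124.9] 89.3
```

View pics/sp.png

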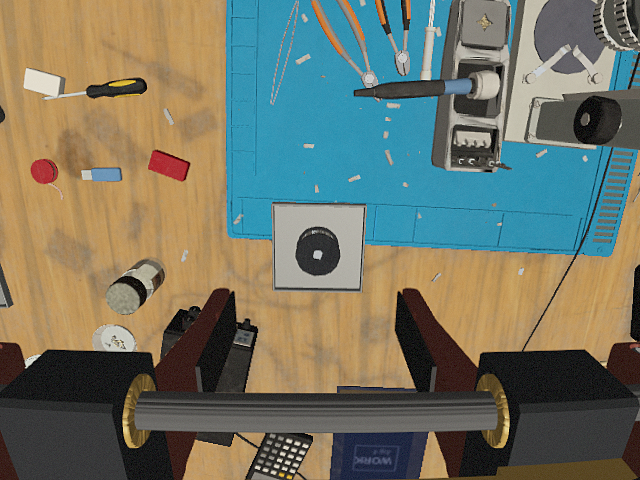

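Spool stands upright (top 43 mm) at about (553.6, 241.3), within 1.5 mm of the tray centre, seen at pixel (318,250) in the square tray. Now the bobbin.

```bash
cat > c.py <<'E'
from h import *
p,zp=pick((.4477,-.1252),.001,np.pi/2,.052)
place((.5537,.2413),zp+.0434,np.pi/2,p,.044,N=3)
x=[.47,.24,.33];move_ptp(x,list(q(best(np.pi/2,x))))
for cam in("wrist","top"):
    c=capture(cam)
    if cam=="wrist": cv2.imwrite("pics/bo.png",c["image"][160:330,220:430])
    for n in("wick_bobbin","solder_spool"):
        for o in near(c,cam,n,(.555,.243)): print(cam,*o)
E
python3 c.py; python3 -c "
import cv2;a=cv2.imread('pics/bo.png');cv2.imwrite('pics/bo3.png',cv2.resize(a,None,fx=3,fy=3))"
```

```text
pick z 0.0007 gap 0.0003 grip 0.0
lifted gap 0.0001 grip 0.0 t 25.2083
place contact False z 0.04 exp 0.044059185555686095 pos [0.5537 0.2413 0.04  ]
t 30.0917
wrist solder_spool 0.83 [314. 250.] z 43.4 rect [552.8 241.1] [54.9 56.4] 46.6
```

View pics/bo3.png

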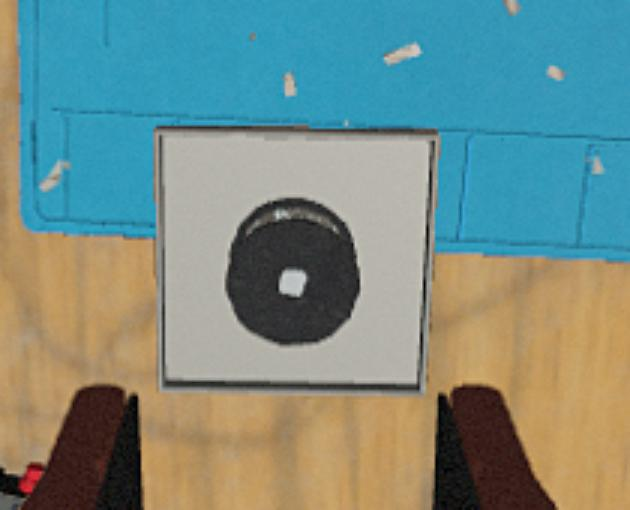

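Missed: the gap shut to 0. The spool is undisturbed and the bobbin isn't on it. I'll look at the bobbin.

```bash
cat > d.py <<'E'
from h import *
x=[.36,-.1,.25]
p=best(np.pi/2,x)
x=[.40,-.1,.3];p=best(np.pi/2,x);move_ptp(x,list(q(p)))
c=capture("wrist");cv2.imwrite("pics/d.png",c["image"])
for n in("wick_bobbin","usb_stick"):
    for o in near(c,"wrist",n,(.448,-.08),.12): print(*o)
c=capture("top")
for o in near(c,"top","wick_bobbin",(.448,-.125),.1): print(*o)
E
python3 d.py
```

```text
wick_bobbin 0.57 [333. 147.] z 11.2 rect [ 447.6 -125.4] [32.  32.4] 44.1
usb_stick 0.97 [267. 146.] z 8.6 rect [454.1 -45.1] [51.7 17.6] 89.8
wick_bobbin 0.59 [399. 301.] z 10.9 rect [ 447.3 -124.6] [32.  29.3] 0.7
```

View pics/d.png

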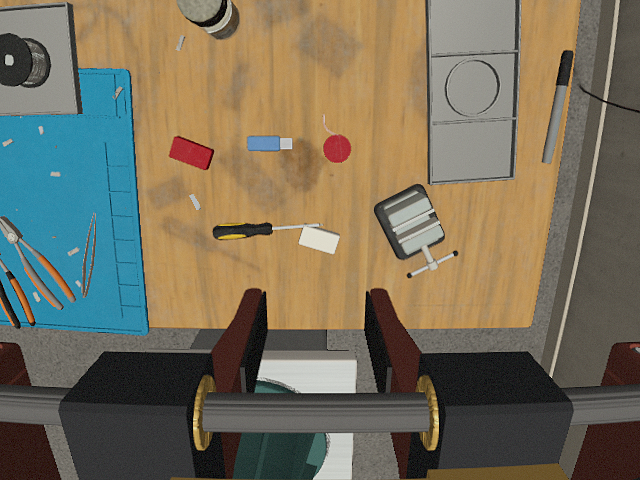

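The bobbin hasn't moved (337,149), so the fingers closed above it. I'll find the true tip height by touching bare bench with the shut fingers.

```bash
cat > e.py <<'E'
from h import *
x=[.47,-.19]
for g in (0.,.052):
    move_gripper(g);p=best(0.,x+[.1]);move_ptp(x+[.1],list(q(p)))
    if g==0: 
        c=capture("scene");print(proj(c,x+[.1]));cv2.imwrite("pics/e.png",c["image"][120:320,250:550]);print("px crop origin 250,120")
    servo_line(x+[.01],rate=.2)
    t=servo_line(x+[-.02],rate=.03,contact_N=4);print(g,t,current_position(),current_force(),current_finger_gap())
    servo_line(x+[.1],rate=.3)
print(current_clock())
E
python3 e.py; python3 -c "
import cv2;a=cv2.imread('pics/e.png');cv2.imwrite('pics/e2.png',cv2.resize(a,None,fx=2.6,fy=2.6))"
```

```text
[392.55178288 195.80624924]
px crop origin 250,120
0.0 False [ 0.47012973 -0.19005185 -0.0199037 ] [1.11348174 0.38908925 0.32948608] 0.0006424753385682384
0.052 False [ 0.47015205 -0.19008189 -0.01988342] [ 0.27305423 -0.09411049 -0.62932932] 0.05192262929167956
43.4083
```

View pics/e2.png

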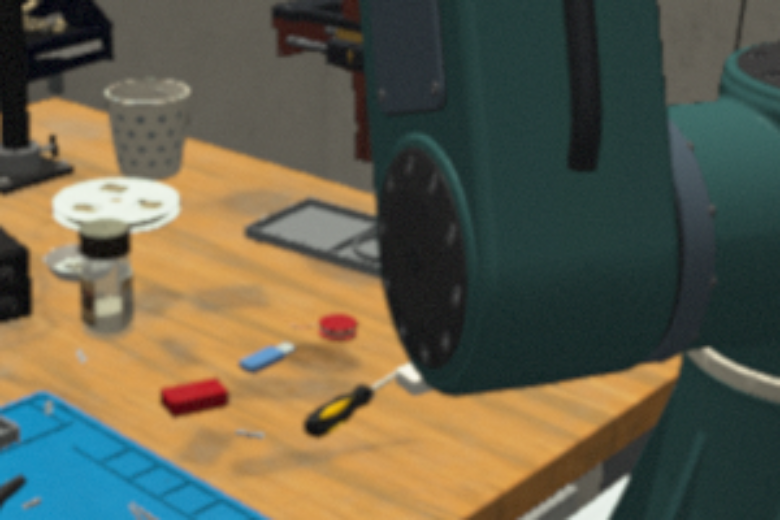

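```bash
cat > f.py <<'E'
from h import *
x=[.47,-.19]
move_gripper(.03);c=capture("wrist");W=cloud(c);T=np.array(current_position());print("tcp",T,"proj",proj(c,T))
D=W-T;m=(np.linalg.norm(D,axis=-1)<.12)&(W[...,2]>.03)
P=D[m];print(len(P));
lo=P[P[:,2]<np.percentile(P[:,2],3)];print("lowest finger pts rel TCP min z",P[:,2].min(),lo.min(0),lo.max(0),lo.mean(0))
cv2.imwrite("pics/f.png",c["image"])
servo_line(x+[-.015],rate=.2)
t=servo_line(x+[-.045],rate=.03,contact_N=4);print(t,current_position(),current_force())
c=capture("top");print(proj(c,current_position()))
servo_line(x+[.1],rate=.3)
print(current_clock())
E
python3 f.py
```

```text
tcp [ 0.46994429 -0.18994556  0.09979073] proj [317.12139539 280.56892238]
11131
lowest finger pts rel TCP min z -0.06978198358004994 [-0.09880472 -0.03432853 -0.06978198] [-0.07105886  0.00824545 -0.06177318] [-0.08289727 -0.01139285 -0.06580221]
True [ 0.46999168 -0.18999458 -0.03357933] [-1.0115534  -0.4272901   8.45875364]
[433.98358534 289.73041796]
46.05
```

View pics/f.png

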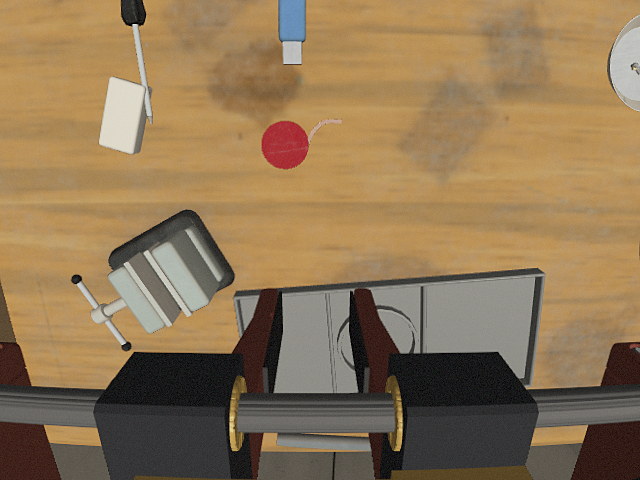

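```bash
cat > g.py <<'E'
from h import *
c=capture("wrist");W=cloud(c);T=np.array(current_position())
for dz in(0,.01,.02,.033,.04): print(dz,[np.round(proj(c,T+[s*.015,0,dz])) for s in(-1,1)])
for px in[(270,293),(268,298),(277,296),(365,293),(362,298),(358,296)]: print(px,np.round((W[px[1],px[0]]-T)*1000,1))
o=-c["R"].T@c["t"];print("cam-T",o-T)
c=capture("top");W=cloud(c)
m=(abs(W[...,0]-.36)<.07)&(abs(W[...,1]+.21)<.06)&(W[...,2]>.015)&(W[...,2]<.09);print("vise z max",W[m][:,2].max(),W[m].min(0),W[m].max(0))
E
python3 g.py
```

```text
0 [array([287., 279.]), array([343., 279.])]
0.01 [array([286., 286.]), array([345., 286.])]
0.02 [array([284., 295.]), array([346., 295.])]
0.033 [array([282., 307.]), array([348., 307.])]
0.04 [array([281., 314.]), array([350., 314.])]
(270, 293) [-19.4  10.2  40.3]
(268, 298) [-19.5  10.9  46.9]
(277, 296) [-16.5   8.4  39.4]
(365, 293) [21.4 10.  39.9]
(362, 298) [19.5 10.1 45. ]
(358, 296) [18.  10.3 43.6]
cam-T [-1.02866095e-04  8.20399665e-02  1.97193595e-01]
vise z max 0.06056049496851948 [ 0.36041006 -0.20303363  0.01504159] [ 0.39048019 -0.18067924  0.06056049]
```

Both the touch (bench at reported z −33.6 mm) and the wrist depth show the real tips sitting about 33.6 mm above the reported TCP. In the picture the shut tips are at rows ~290, not at the projected (317,281). I'll correct all heights by this and pick the bobbin again, watching contact.

```bash
cat > c.py <<'E'
from h import *
OFF=-.0336
c=capture("wrist");W=cloud(c);T=np.array(current_position())
for px in[(160,370),(480,370),(320,410),(160,440),(240,300)]: print(px,np.round((W[px[1],px[0]]-T)*1000,1))
p,zp=pick((.4476,-.1253),OFF+.002,np.pi/2,.052,probe=True)
if current_finger_gap()>.02:
    place((.5537,.2413),zp+.0434,np.pi/2,p,.044,N=3)
    x=[.47,.24,.33];move_ptp(x,list(q(best(np.pi/2,x))))
    for cam in("wrist","top"):
        c=capture(cam)
        if cam=="wrist": cv2.imwrite("pics/bo3.png",cv2.resize(c["image"][160:330,220:430],None,fx=3,fy=3))
        for n in("wick_bobbin","solder_spool"):
            for o in near(c,cam,n,(.555,.243)): print(cam,*o)
E
python3 c.py
```

```text
(160, 370) [-32.8  32.3 126.4]
(480, 370) [ 34.6  31.5 125. ]
(320, 410) [  0.5  26.8 131.3]
(160, 440) [-29.5  25.1 138.3]
(240, 300) [-58.5 -50.6 -81.4]
touch False z -0.0317
pick z -0.0317 gap 0.0318 grip 30.0
lifted gap 0.0318 grip 30.0 t 51.8
place contact True z 0.0101 exp 0.011717486375221124 pos [0.5535 0.2413 0.0101]
t 56.325
wrist solder_spool 0.68 [316. 242.] z 43.4 rect [553.2 241.9] [55.8 56.2] 21.8
top wick_bobbin 0.62 [178. 234.] z 53.7 rect [553. 241.] [33.  30.3] 1.0
top solder_spool 0.93 [191. 241.] z 42.9 rect [553.4 241.3] [55.1 55.7] 44.6
```

View pics/bo3.png

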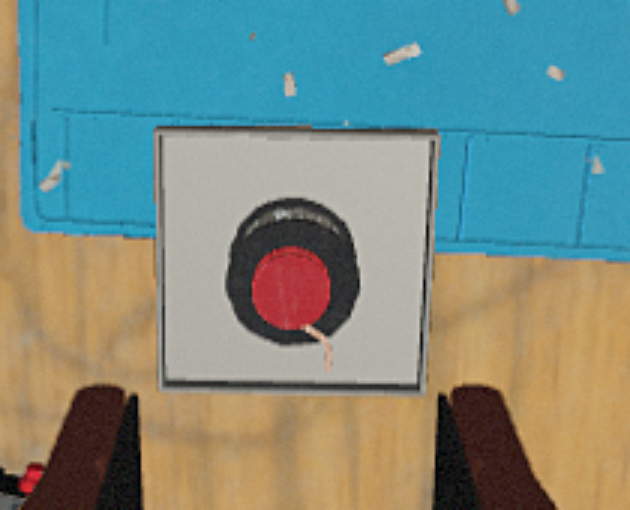

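The bobbin (row ~290 in the crop) lies flat and centred on the spool: 553.0/241.0 against 553.3/241.3. Next is the jar, with a check before the rest.

```bash
cat > i.py <<'E'
from h import *
OFF=-.0336
p,zp=pick((.5907,.0065),OFF+.030,np.pi/2,.066)
place(lt(-.011),zp+.007,np.pi/2+LA,p,.060)
p,zp=pick((.4532,-.0448),OFF+.0015,np.radians(-.7),.034,probe=True)
if current_finger_gap()>.01: place(lt(.073),zp+.007,LA,p,.030,N=3)
p,zp=pick((.443,.0498),OFF+.002,np.radians(-21.8),.044,probe=True)
if current_finger_gap()>.015: place(lt(-.084),zp+.007,LA+np.pi/2,p,.040,N=3)
x=[.42,-.2,.3];move_ptp(x,list(q(best(np.pi/2,x))))
for cam in("wrist","top"):
    c=capture(cam);cv2.imwrite(f"pics/j{cam}.png",c["image"])
    for n in("fuse_jar","usb_stick","abrasive_block","long_tray","screw_dish"):
        for o in near(c,cam,n,(.53,-.28),.13): print(cam,*o)
print("targets",lt(-.011),lt(.073),lt(-.084),current_clock())
E
python3 i.py
```

```text
pick z -0.004 gap 0.0429 grip 30.0
lifted gap 0.0431 grip 30.0 t 65.1
place contact True z 0.0032 exp 0.0029835823284394833 pos [ 0.5192 -0.2819  0.0032]
t 69.4333
touch False z -0.0322
pick z -0.0322 gap 0.0177 grip 30.0
lifted gap 0.0176 grip 30.0 t 74.5833
place contact True z -0.0111 exp -0.025176964644304724 pos [ 0.604  -0.2758 -0.0111]
t 78.7583
touch False z -0.0317
pick z -0.0317 gap 0.026 grip 30.0
lifted gap 0.026 grip 30.0 t 84.0917
place contact True z -0.0249 exp -0.02466358829711971 pos [ 0.4464 -0.2876 -0.0249]
t 88.7833
wrist fuse_jar 0.63 [398. 100.] z 103.0 rect [ 519.5 -282.1] [41.5 42.6] 0.9
wrist usb_stick 0.81 [380.  23.] z 15.7 rect [ 603.1 -275.5] [18.1 53.8] 4.6
wrist abrasive_block 0.92 [387. 166.] z 22.3 rect [ 446.5 -287.9] [48.9 26. ] 4.3
wrist long_tray 0.57 [377.  87.] z 16.2 rect [ 520.3 -282.2] [222.8 106.9] 4.7
top fuse_jar 0.75 [500. 259.] z 102.4 rect [ 519.2 -281.1] [41.4 41.8] 67.6
top usb_stick 0.6 [486. 212.] z 15.3 rect [ 603.5 -274. ] [18.1 54.3] 4.7
top abrasive_block 0.57 [495. 293.] z 21.5 rect [ 461.7 -285. ] [15.1 24. ] 0.3
top long_tray 0.97 [487. 234.] z 15.0 rect [ 550.7 -278.4] [201.3 107.3] 4.6
targets [ 0.51913391 -0.28176305] [ 0.60287497 -0.27517249] [ 0.44635894 -0.28749056] 89.9833
```

View pics/jwrist.png

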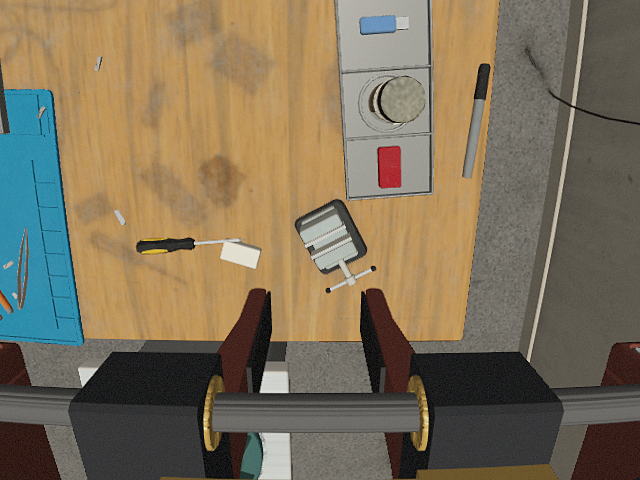

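View pics/jtop.png

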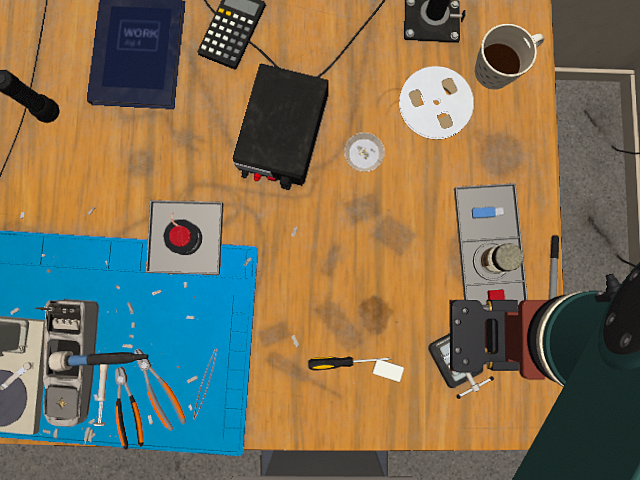

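All the checks are good. In the wrist view the USB stick is at (385,24) with its top at 15.7 mm, so it is flat. The jar is upright in the collar at (402,99) with its top at 103 mm, and the red block is at (390,167). Each is within about 1.5 mm of its target. In the top view the spool and bobbin still stand at (182,237), the dish has not moved (364,151), and the gripper is clear.

```bash
python3 -c "
from bench import *
print(current_clock(),current_force(),close_job())"
```

```text
the job is handed in; nothing more can be done
89.9833 [ 0.04927559 -0.05290683 -0.23066657] None
```

Both kits are made up and handed in at 90 s: every piece measured within about 2 mm of its place, the jar upright and the dish unmoved, though the arm made unexpected contact (stopped at 3 N), possibly with the jar, while lowering the USB stick, which was let go about 14 mm high and still lies flat.

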